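Hold the new grip home in a shelving handle while the nut goes on

ROBOT

A 7-joint arm with a two-finger parallel gripper is mounted at the origin on the work surface. World frame = base frame: x ahead of the robot, y to its left, z up, the work surface at z = 0. Lengths are in m, angles in rad, forces in N, time in s.
With the tool pointing down it reaches from about 0.4 to 0.85 m from the base axis. Payload 4.5 kg.
Tool frame: the origin (TCP) lies at the very end of the fingers, on their centre line; the grasp point (between the pads) lies env.pinch_z behind it (env.pinch_z is the distance from the TCP to the grasp point, in m); z points along the fingers, y is the line along which they close (so a half turn about z gives the same grasp; the last joint's range is limited). The gripper opens to 85 mm and grips with 20 to 120 N. Pads are 22 mm wide; open, the fingers measure 114 mm over their backs; the gripper's body (76 mm by 85 mm) begins 54 mm behind the grasp point. The pads swing forward as they close: fully open they stand 13 mm farther back than shut.
Start: joints at [-1.191, 0.689, -0.195, 1.565, 0.157, 0.902, -0.215], TCP at [0.212, 0.588, 0.231] pointing down, gripper open.
Joint ranges: [-3.01, 3.01], [-0.46, 2.08], [-1.47, 1.51], [0.13, 2.56], [-1, 4.14], [0.04, 2.09], [-2.66, 2.66]. Speed limits (rad/s): [2.57, 2.57, 3.14, 3.14, 3.14, 3.14, 3.14].

INTERFACE

Orientations are given as a unit quaternion [w, x, y, z].
In Python, from bench import env, vision, ticket gives the robot as it stands.
- The arm moves only by the tool apply_moves, never from a script. Its arguments are lists of equal length, an entry for each row: "grip": the opening, from -1 (shut) to 1 (fully open); "translation": the shift along the tool's x, y, z each as a share of 600 mm, from -1 to 1, a list of three; "twist": the turn, a rotation vector about the tool's x, y, z each as a share of pi/2 rad, from -1 to 1, a list of three. In form: {"grip": [grip, ...], "translation": [[x, y, z], ...], "twist": [[rx, ry, rz], ...]}. A call has exactly 10 rows; each row is the pose to reach, as a shift and turn from the pose commanded when the call began, along the tool's axes at that moment; what a row does not reach only later rows make up. A row lasts 1/12 s, in which the tool goes at most 41.7 mm and 7.16 degrees, less where a joint would pass 70% of its speed; a pose out of reach is approached as far as the arm can. A call with a number of a shift or a turn outside -1 to 1 is refused whole. A call with a gripper value outside its range is refused whole. The fingers move at their own pace and stop on an object; "newtons" is the grip in N (left out, the last holds). Time passes only in rows, so rows that repeat a pose let the fingers close, or fill a call up. It gives the time, the measured TCP pose, the force, the opening and the grip force at its end, in the units of the state.
- env.state(): the state, without advancing time (a new reading comes with each control period).
- vision.get_image(name): name is "scene" or "top" or "wrist"; returns the picture (420x560x3 uint8, red, green, blue); there is no depth.
- vision.get_calibration(name): a dict with "fx", "fy", "cx", "cy" (pixels), "R" (3x3) and "t" (3): a world point X has camera coordinates R X + t. Camera axes: x right, y down, z forward; pixel columns grow to the right and rows downward; lengths in m; the calibration is good to about 2 mm. A picture is of the moment at which its call begins: read the wrist's pose just before it. get_calibration takes no time and is no camera call; for the wrist camera it gives the pose at the moment of the call.
- ticket.sign_off(): hands the job in; it is judged then, once.
The state is a dict: "clock": time; "qpos": joint angles; "joint_vel": joint speeds; "joint_torque": joint torques, N m; "position": TCP position; "orientation": TCP orientation; "force": force on the tool from outside, world axes, zero at the start; "torque": the same for the moment, N m; "width": finger opening in m; "gripper_force": force on a finger pad.
Only numpy, scipy, OpenCV 4.12 (cv2) and the standard library are available. Lean on these libraries where they do the work, as an engineer would, in place of code of your own. Each camera call takes 0.05 s, during which the arm holds its last target. There are 200 camera calls.

TASK

Take the straight black handle grip out of the wooden block and put its steel shank down through the empty eye of the three-arm shelving handle, until its shoulder sits flat on the arm. Then hold it pressed down there with a steady force of about 10 N (a kilo's weight), without ramming it, for at least three seconds while I start the nut from below, and finish while still holding it down like that. Leave the other parts and tools where they are.

Things in the scene. Friction and masses are not known exactly. Their poses are not given: they have to be found in the camera images.
- grip: Loose grip: straight upright black plastic cylinder, 30 mm in diameter, domed top, on a steel shoulder disc (26 mm wide, 4 mm thick) with a steel shank below. 100 to 170 g. Origin: centre of the shoulder's underside; z up its axis. Plastic is cylindrical from z = 8 to 52 mm, top at 64 mm. Starts in one of the block's three holes, shoulder on the block's top, z = 50 mm. Any yaw will do.
- grip_tip (a point): Lower end of the grip's shank, on the axis, 40 mm below the grip's origin. The shank is 10 mm in diameter; its last 7 mm taper to a 4 mm wide tip.
- eye (a point): The empty eye of the handle: centre of the hole's mouth, in the top face of a round steel boss 34 mm in diameter, 24 mm high, top 112 mm above the bench. The hole is vertical, 13 mm in diameter, right through, with free space below. z up; x points to the handle's hub, 185 mm away. Rigid and fixed.
- drive: Drive unit of a mobile shelf, fixed to the bench, shaft upright: grey casting 130 x 115 mm and on top the dark three-arm handle, arms level and 18 mm wide, hub top at 121 mm. Origin: on the hub's axis at bench height; the empty eye is at x = -185 mm of its frame. The other two arms, 120 degrees away, carry fitted grips like the loose one, reaching up to 176 mm.
- block: Beech block, 70 mm (x) by 180 mm (y), 50 mm high, fixed to the bench, with three holes 13 mm in diameter and 46 mm deep along its y axis, at y = -57, 0 and 57 mm. Origin: centre of its underside. It is on the left or the right of the handle.
- hexbolt: Bystander in another hole of the block: steel hex bolt, head 19 mm across flats with a 24 mm washer, 15 mm tall above the block. Origin: underside of the washer.
- ballknob: Bystander in another hole of the block: small knob with a 25 mm black ball, 30 mm tall above the block. Origin: underside of its collar.
- tray: Bystander: fixed grey plastic tray of carriage wheels, 160 x 200 mm, 45 mm high, on the side of the handle where the block is not. Origin: centre of its underside.
- dish: Bystander: round steel dish of nuts, 72 mm in diameter, 18 mm high, on the bench near the empty eye. Origin: centre of its underside.
- spanner: Bystander: steel spanner 180 mm long lying on the bench on the right of the drive unit. Origin: middle of its underside.
- driver: Bystander: grey screwdriver 200 mm long lying on the right of the bench. Origin: middle of its underside.
- sprocket: Bystander: flat dark steel ring 72 mm in diameter, 8 mm thick, lying on the left of the bench. Origin: centre of its underside.
- mug: Bystander: white mug 80 mm in diameter, 95 mm high, on the left of the bench. Origin: centre of its underside.
There are look-alikes about, which are no part of the job. What is shaped like the grip but pink is not meant.

How it is judged:
By the outcome, as a careful person would: the job done as asked, in the order asked, and still so for the second after the job is handed in, while the arm keeps its last pose, push and grip.
It also fails if it takes over 56 s, if anything falls off the work surface, if the arm or the gripper's body presses on something with over 40 N, if the wrist force passes 120 N, or if a joint passes its speed limit or range.

## Working session

There is one attempt and no reset: what is moved stays moved. The work goes in short steps, Python scripts to look and compute and a tool call to move; the robot and the scene stay as the last step left them, time stands still between calls to the robot, and variables do not carry over. Pictures are saved under pics/ and viewed, at most 10 in all, crops included, and the job is handed in when it is done.

Besides the shell and the picture viewer there is one more tool, called after "Request:" in YAML: its name, and indented under it one key for each argument. apply_moves: Moves the arm, as the interface text tells. Shift numbers are shares of 600 mm and turn numbers shares of pi/2 rad, none past 1 either way. Its arguments: {"type":"object","properties":{"grip":{"type":"array","items":{"type":"number"}},"translation":{"type":"array","items":{"type":"array","items":{"type":"number","minimum":-1,"maximum":1}}},"twist":{"type":"array","items":{"type":"array","items":{"type":"number","minimum":-1,"maximum":1}}},"newtons":{"type":"number"}},"required":["grip","translation","twist"]}

```bash
mkdir -p pics
python3 - <<'E'
from bench import env, vision
import cv2,numpy as np
s=env.state();print(s['clock'],s['position'],s['orientation'],s['force'],s['width'],env.pinch_z)
for n in ['scene','top','wrist']:
    im=vision.get_image(n);c=vision.get_calibration(n);cv2.imwrite(f'pics/{n}0.png',im[:,:,::-1])
    R=np.array(c['R']);print(n,c['fx'],c['cx'],c['cy'],(-R.T@np.array(c['t'])).round(3),R.round(2).tolist())
a=cv2.imread('pics/top0.png');b=cv2.imread('pics/scene0.png')
E
ls
```

```text
0.0 [0.21165142 0.58735025 0.23045499] [-9.04710259e-05  1.71997506e-01  9.85096911e-01 -9.62488764e-04] [0.42548783 0.093578   0.2016915 ] 0.08533618219581239 0.0187
scene 435.98652000752185 280.67785570746815 208.46853058968247 [1.235 0.596 0.702] [[-0.67, 0.75, 0.0], [0.43, 0.39, -0.81], [-0.61, -0.54, -0.58]]
top 404.2421543316784 276.1154179918673 205.04367164181016 [0.434 0.017 0.981] [[0.02, -1.0, 0.01], [-0.98, -0.02, -0.19], [0.19, -0.01, -0.98]]
wrist 326.8082781578137 274.4257435620211 212.05318467981624 [0.151 0.61  0.374] [[0.34, 0.94, -0.0], [0.91, -0.33, 0.26], [0.24, -0.09, -0.97]]
pics
```

View pics/top0.png

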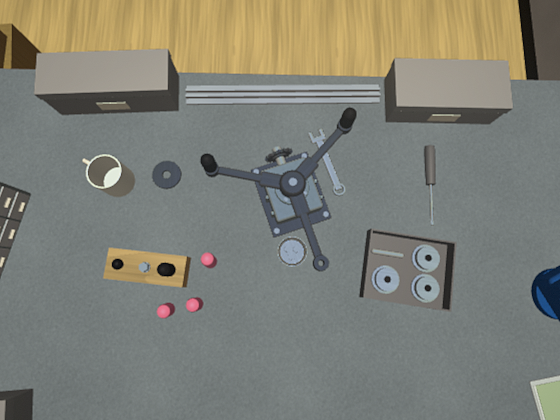

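View pics/scene0.png

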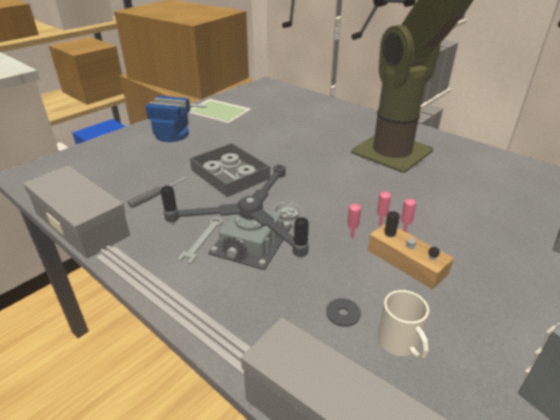

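The top view shows the black grip in the block's right hole (~(166,269)), the hex bolt in the middle, and the ball knob on the left. The empty eye is at ~(320,263), and pink look-alikes stand near the block.

```bash
cat > h.py <<'E'
import numpy as np,cv2
from bench import env,vision
def ray(c,u,v):
    R=np.array(c['R']);o=-R.T@np.array(c['t'])
    d=R.T@np.array([(u-c['cx'])/c['fx'],(v-c['cy'])/c['fy'],1.]);return o,d/np.linalg.norm(d)
def onz(c,u,v,z):
    o,d=ray(c,u,v);return o+d*(z-o[2])/d[2]
def proj(c,X):
    p=np.array(c['R'])@np.array(X)+np.array(c['t']);return c['cx']+c['fx']*p[0]/p[2],c['cy']+c['fy']*p[1]/p[2]
def tri(rays):
    A=sum(np.eye(3)-np.outer(d,d) for o,d in rays);b=sum((np.eye(3)-np.outer(d,d))@o for o,d in rays);return np.linalg.solve(A,b)
def blobs(m,lo=20):
    n,l,s,c=cv2.connectedComponentsWithStats(m.astype(np.uint8))
    return [(c[i].round(1).tolist(),s[i].tolist()) for i in range(1,n) if s[i][4]>=lo]
E
python3 - <<'E'
from h import *
t=cv2.imread('pics/top0.png');s=cv2.imread('pics/scene0.png')
ct=vision.get_calibration('top');cs=vision.get_calibration('scene')
hsv=cv2.cvtColor(t,cv2.COLOR_BGR2HSV)
wood=((hsv[...,0]>8)&(hsv[...,0]<25)&(hsv[...,1]>90));wood[:200]=0;wood[330:]=0;wood[:,:60]=0
print('wood',blobs(wood,300))
pts=np.argwhere(wood)[:,::-1].astype(np.float32);r=cv2.minAreaRect(pts);print(r)
for p in cv2.boxPoints(r):print(onz(ct,*p,.05).round(4))
dk=(t.max(2)<45);dk[:235]=0;dk[300:]=0;dk[:,350:]=0
print('dark',blobs(dk))
ds=(s.max(2)<50);ds[:150]=0;ds[300:]=0
print('darks',blobs(ds))
pk=(hsv[...,1]>110)&((hsv[...,0]>165)|(hsv[...,0]<4))
for b in blobs(pk,50):print('pink',b,onz(ct,*b[0],.05).round(3))
def crop(im,x,y,w,h):return cv2.resize(im[y:y+h,x:x+w],(400,300),interpolation=cv2.INTER_CUBIC)
cv2.imwrite('pics/crop1.png',np.vstack([np.hstack([crop(t,290,235,60,45),crop(t,100,240,120,90)]),np.hstack([crop(s,250,150,60,45),crop(s,340,185,120,90)])]))
E
```

```text
wood [([146.4, 267.2], [104, 248, 86, 39, 2119])]
((146.60366821289062, 267.06707763671875), (83.37581634521484, 30.47910499572754), 6.34019136428833)
[0.4384 0.3977 0.05  ]
[0.5067 0.3966 0.05  ]
[0.489  0.2062 0.05  ]
[0.4212 0.2099 0.05  ]
dark [([117.0, 263.7], [112, 259, 11, 10, 83]), ([165.9, 269.2], [157, 263, 18, 13, 182])]
darks [([69.2, 264.8], [64, 261, 12, 9, 52]), ([24.9, 288.4], [0, 274, 49, 26, 455])]
pink ([208.4, 260.0], [201, 253, 15, 15, 144]) [0.482 0.163 0.05 ]
pink ([194.2, 304.0], [187, 298, 16, 14, 161]) [0.384 0.19  0.05 ]
pink ([165.5, 309.8], [157, 303, 17, 15, 172]) [0.37  0.253 0.05 ]
```

View pics/crop1.png

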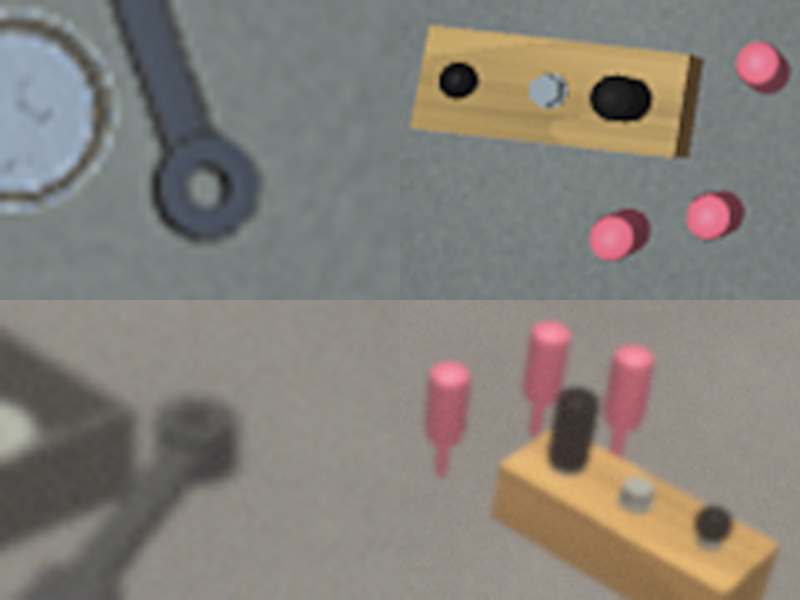

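Top view: the eye hole is at (320.7,262.6), with the block's corners visible. Scene view: the eye mouth is at ~(279.4,168). The black grip is upright in the block's end hole, nearest the pink parts.

Run:
```python
from h import *
ct=vision.get_calibration('top');cs=vision.get_calibration('scene')
f=lambda x,y,x0,y0,s:(x0+(x+.5)/s-.5,y0+(y+.5)/s-.5)
e=f(207.5,186.5,290,235,20/3);es=f(198,122,250,150,20/3)
print('eye top',onz(ct,*e,.112),'scene',onz(cs,*es,.112))
P=[onz(ct,*f(x,y,100,240,10/3),.05) for x,y in [(29,26),(292,55),(279,157),(11,128)]]
P=np.array(P);print(P.round(4));c=P.mean(0)
y=(P[0]-P[1]+P[3]-P[2]);y/=np.linalg.norm(y);print('c',c.round(4),'y',y.round(3),np.degrees(np.arctan2(y[1],y[0])),'hole',(c-.057*y).round(4))
for n,m in (('cap scene',f(178,96,340,185,10/3)),):
  print(n,onz(cs,*m,.112))
print('hexbolt',onz(ct,*f(148,91,100,240,10/3),.062),'ball',onz(ct,*f(58,80,100,240,10/3),.067))
for p in [(208.4,260),(194.2,304),(165.5,309.8)]:print('pink',onz(ct,*p,.08).round(3))
```

```text
eye top [ 0.47742976 -0.08575338  0.112     ] scene [ 0.48152731 -0.08064972  0.112     ]
[[0.5064 0.3932 0.05  ]
 [0.4898 0.2119 0.05  ]
 [0.4212 0.2167 0.05  ]
 [0.4374 0.3988 0.05  ]]
c [0.4637 0.3051 0.05  ] y [0.09  0.996 0.   ] 84.83748752088626 hole [0.4586 0.2483 0.05  ]
cap scene [0.46087809 0.25149111 0.112     ]
hexbolt [0.46333278 0.30453563 0.062     ] ball [0.46941138 0.36355865 0.067     ]
pink [0.48  0.159 0.08 ]
pink [0.385 0.185 0.08 ]
pink [0.372 0.246 0.08 ]
```

Request:
apply_moves:
  grip: [0.6,0.6,0.6,0.6,0.6,0.6,0.6,0.6,0.6,0.6]
  translation:
    - [-0.579,-0.391,0.051]
    - [-0.579,-0.391,0.051]
    - [-0.579,-0.391,0.051]
    - [-0.579,-0.391,0.051]
    - [-0.579,-0.391,0.051]
    - [-0.579,-0.391,0.051]
    - [-0.579,-0.391,0.051]
    - [-0.579,-0.391,0.051]
    - [-0.579,-0.391,0.051]
    - [-0.579,-0.391,0.051]
  twist:
    - [0,0,0.838]
    - [0,0,0.838]
    - [0,0,0.838]
    - [0,0,0.838]
    - [0,0,0.838]
    - [0,0,0.838]
    - [0,0,0.838]
    - [0,0,0.838]
    - [0,0,0.838]
    - [0,0,0.838]
  newtons: 60

```text
clock: 0.98
position: [0.4577, 0.2508, 0.2008]
orientation: [-0.0, 0.718, 0.696, 0.0]
force: [1.2, 0.3, 0.1]
width: 0.0683
gripper_force: 0.0
```

Run:
```python
from h import *
s=env.state();print(s['clock'],s['position'],s['orientation'])
c=vision.get_calibration('wrist');im=vision.get_image('wrist')[:,:,::-1]
cv2.imwrite('pics/w1.png',im)
hsv=cv2.cvtColor(np.ascontiguousarray(im),cv2.COLOR_BGR2HSV)
print('dark',blobs(im.max(2)<50,150))
for z in (.112,.05):print(proj(c,(.4595,.249,z)))
```

```text
0.9833 [0.45774984 0.25077743 0.20082664] [-7.35006203e-05  7.17926074e-01  6.96119348e-01  6.33204727e-06]
dark [([290.3, 66.1], [281, 56, 19, 21, 268]), ([278.6, 212.7], [264, 194, 30, 38, 904]), ([288.3, 363.7], [0, 256, 560, 164, 47745]), ([554.5, 329.9], [548, 320, 12, 22, 183])]
(np.float64(275.79513877003694), np.float64(218.48341706353634))
(np.float64(275.52112518267705), np.float64(199.6930153203741))
```

View pics/w1.png

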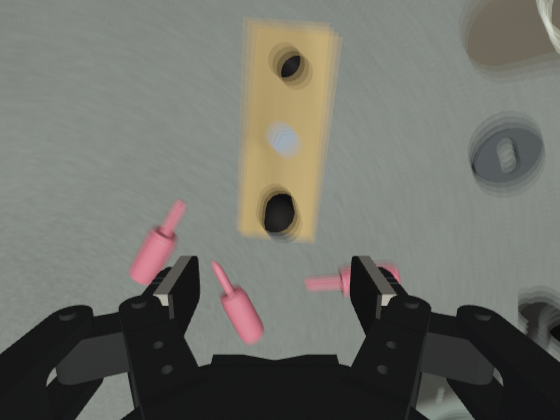

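The wrist image is blurred by motion. It shows the grip at ~(279,213) in the block, with the pink parts clear of both fingers. I'll finish the yaw and settle.

Request:
apply_moves:
  grip: [0.6,0.6,0.6,0.6,0.6,0.6,0.6,0.6,0.6,0.6]
  translation:
    - [0,0,0.05]
    - [0,0,0.05]
    - [0,0,0.05]
    - [0,0,0.05]
    - [0,0,0.05]
    - [0,0,0.05]
    - [0,0,0.05]
    - [0,0,0.05]
    - [0,0,0.05]
    - [0,0,0.05]
  twist:
    - [0,0,0.042]
    - [0,0,0.042]
    - [0,0,0.042]
    - [0,0,0.042]
    - [0,0,0.042]
    - [0,0,0.042]
    - [0,0,0.042]
    - [0,0,0.042]
    - [0,0,0.042]
    - [0,0,0.042]

```text
clock: 1.87
position: [0.457, 0.2526, 0.1711]
orientation: [0.0, 0.738, 0.674, 0.0]
force: [-0.2, 0.2, 0.5]
width: 0.0682
gripper_force: 0.0
```

Run:
```python
from h import *
from scipy.spatial.transform import Rotation as Ro
s=env.state();q=s['orientation'];print(s['clock'],s['position'],s['qpos'],s['width'])
M=Ro.from_quat([q[1],q[2],q[3],q[0]]).as_matrix();print(M.round(3).tolist())
c=vision.get_calibration('wrist');im=vision.get_image('wrist')[:,:,::-1]
cv2.imwrite('pics/w2.png',im)
print('dark',blobs(im[:250].max(2)<50,150))
for z in (.112,.05):print(proj(c,(.4595,.249,z)))
```

```text
1.8667 [0.457044   0.25261955 0.17114166] [-0.66232444  0.64834733  0.11239733  1.94572185 -0.12922109  0.55392789
 -0.5532347 ] 0.06820626555272913
[[0.091, 0.996, 0.0], [0.996, -0.091, 0.0], [0.0, 0.0, -1.0]]
dark [([276.1, 53.7], [259, 35, 35, 38, 1014]), ([492.3, 135.3], [486, 101, 28, 69, 210]), ([275.7, 220.9], [255, 193, 43, 56, 1835])]
(np.float64(277.4418961952324), np.float64(233.69122803565986))
(np.float64(276.75326550609526), np.float64(209.63552930057034))
```

View pics/w2.png

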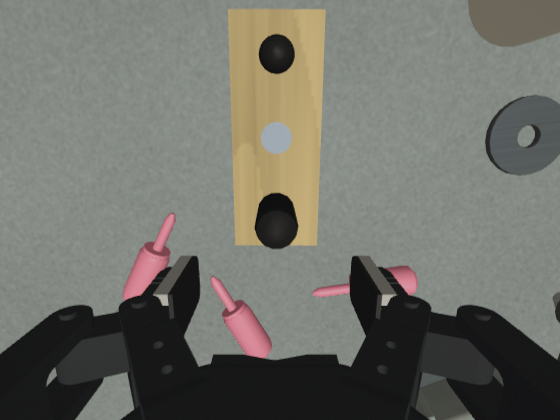

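Run:
```python
from h import *
c=vision.get_calibration('wrist');im=cv2.imread('pics/w2.png')
m=(im.max(2)<50).astype(np.uint8);m[250:]=0;m[:180]=0
# dome: fit circle to lower rim
pts=np.array([(u,np.flatnonzero(m[:,u]).max()) for u in range(256,297) if m[:,u].any()],float)
pts=pts[pts[:,1]>228]
A=np.c_[2*pts,np.ones(len(pts))];x=np.linalg.lstsq(A,(pts**2).sum(1),rcond=None)[0];r=np.sqrt(x[2]+x[0]**2+x[1]**2);print(x[:2],r)
for z in(.098,.102,.106):print(z,onz(c,x[0],x[1],z).round(4))
print('bolt',onz(c,276.5,137,.065).round(4),'ball',onz(c,276.3,53.5,.0675).round(4))
w=[onz(c,u,v,.05).round(4).tolist() for u,v in((229,10),(325.5,10),(317,245.5),(235.5,245.5))];print(w)
```

```text
[275.91090174 227.06876889] 20.396089725602163
0.098 [0.4586 0.2491 0.098 ]
0.102 [0.4587 0.2504 0.102 ]
0.106 [0.4588 0.2517 0.106 ]
bolt [0.4645 0.3085 0.065 ] ball [0.4695 0.3646 0.0675]
[[0.4386, 0.3995, 0.05], [0.5076, 0.3932, 0.05], [0.4911, 0.214, 0.05], [0.4213, 0.2204, 0.05]]
```

Request:
apply_moves:
  grip: [0.5,0.5,0.5,0.5,0.5,0.5,0.5,0.5,0.5,0.5]
  translation:
    - [-0.003,0.004,0.02]
    - [-0.003,0.004,0.045]
    - [-0.003,0.004,0.07]
    - [-0.003,0.004,0.095]
    - [-0.003,0.004,0.12]
    - [-0.003,0.004,0.14]
    - [-0.003,0.004,0.16]
    - [-0.003,0.004,0.175]
    - [-0.003,0.004,0.182]
    - [-0.003,0.004,0.182]
  twist:
    - [0,0,0]
    - [0,0,0]
    - [0,0,0]
    - [0,0,0]
    - [0,0,0]
    - [0,0,0]
    - [0,0,0]
    - [0,0,0]
    - [0,0,0]
    - [0,0,0]

```text
clock: 2.75
position: [0.4588, 0.2503, 0.061]
orientation: [-0.0, 0.739, 0.674, -0.001]
force: [-0.1, 0.1, 0.1]
width: 0.0641
gripper_force: 0.0
```

Request:
apply_moves:
  grip: [0.5,0.5,-1,-1,-1,-1,-1,-1,-1,-1]
  translation:
    - [0,0,0]
    - [0,0,0]
    - [0,0,0]
    - [0,0,0]
    - [0,0,0]
    - [0,0,0]
    - [0,0,0]
    - [0,0,0]
    - [0,0,0]
    - [0,0,0]
  twist:
    - [0,0,0]
    - [0,0,0]
    - [0,0,0]
    - [0,0,0]
    - [0,0,0]
    - [0,0,0]
    - [0,0,0]
    - [0,0,0]
    - [0,0,0]
    - [0,0,0]
  newtons: 60

```text
clock: 3.58
position: [0.4594, 0.2506, 0.0624]
orientation: [-0.0, 0.739, 0.674, 0.0]
force: [-1.5, -0.4, 5.8]
width: 0.0285
gripper_force: 58.8
```

Request:
apply_moves:
  grip: [-1,-1,-1,-1,-1,-1,-1,-1,-1,-1]
  translation:
    - [0,0,-0.01]
    - [0,0,-0.025]
    - [0,0,-0.045]
    - [0,0,-0.07]
    - [0,0,-0.1]
    - [0,0,-0.13]
    - [0,0,-0.17]
    - [0,0,-0.21]
    - [0,0,-0.235]
    - [0,0,-0.235]
  twist:
    - [0,0,0]
    - [0,0,0]
    - [0,0,0]
    - [0,0,0]
    - [0,0,0]
    - [0,0,0]
    - [0,0,0]
    - [0,0,0]
    - [0,0,0]
    - [0,0,0]
  newtons: 80

```text
clock: 4.42
position: [0.4611, 0.2513, 0.2063]
orientation: [0.001, 0.739, 0.674, 0.003]
force: [0.2, 0.5, -0.7]
width: 0.0284
gripper_force: 78.8
```

Request:
apply_moves:
  grip: [-1,-1,-1,-1,-1,-1,-1,-1,-1,-1]
  translation:
    - [-0.02,0.003,0]
    - [-0.06,0.008,0]
    - [-0.11,0.015,0]
    - [-0.165,0.023,0]
    - [-0.22,0.03,0]
    - [-0.275,0.038,0]
    - [-0.33,0.046,0]
    - [-0.385,0.054,0]
    - [-0.44,0.062,0]
    - [-0.49,0.07,0]
  twist:
    - [0,0,0]
    - [0,0,0]
    - [0,0,0]
    - [0,0,0]
    - [0,0,0]
    - [0,0,0]
    - [0,0,0]
    - [0,0,0]
    - [0,0,0]
    - [0,0,0]

```text
clock: 5.25
position: [0.4723, -0.0492, 0.2015]
orientation: [-0.001, 0.739, 0.674, -0.002]
force: [0.6, -0.3, -0.7]
width: 0.0279
gripper_force: 78.8
```

Request:
apply_moves:
  grip: [-1,-1,-1,-1,-1,-1,-1,-1,-1,-1]
  translation:
    - [-0.045,0.006,0]
    - [-0.08,0.011,0]
    - [-0.1,0.014,0]
    - [-0.11,0.015,0]
    - [-0.115,0.016,0]
    - [-0.115,0.016,0]
    - [-0.115,0.016,0]
    - [-0.115,0.016,0]
    - [-0.115,0.016,0]
    - [-0.115,0.016,0]
  twist:
    - [0,0,0]
    - [0,0,0]
    - [0,0,0]
    - [0,0,0]
    - [0,0,0]
    - [0,0,0]
    - [0,0,0]
    - [0,0,0]
    - [0,0,0]
    - [0,0,0]

```text
clock: 6.08
position: [0.4777, -0.1148, 0.2028]
orientation: [-0.0, 0.738, 0.675, 0.0]
force: [-0.3, 0.0, -1.7]
width: 0.0285
gripper_force: 78.8
```

Run:
```python
from h import *
from scipy.spatial.transform import Rotation as Ro
s=env.state();q=s['orientation'];print(s['clock'],s['position'],s['force'],s['qpos'],s['width'])
M=Ro.from_quat([q[1],q[2],q[3],q[0]]).as_matrix();print(M.round(4).tolist())
c=vision.get_calibration('wrist');im=vision.get_image('wrist')[:,:,::-1]
cv2.imwrite('pics/w3.png',im)
for n in('top','scene'):cv2.imwrite(f'pics/{n}3.png',vision.get_image(n)[:,:,::-1])
for X in[(.479,-.084,.112)]+[s['position']+M@[0,0,d] for d in(.0124+.04,.0124)]:print(proj(c,X))
```

```text
6.0833 [ 0.47771447 -0.11480946  0.20275009] [-0.32087582  0.03226681 -1.67349406] [ 0.11745233  0.56126619  0.03867355  1.99978162 -0.03810664  0.58127296
  0.09277125] 0.028545081361448812
[[0.0892, 0.996, -0.0], [0.996, -0.0892, 0.0003], [0.0003, -0.0, -1.0]]
(np.float64(271.22265635349936), np.float64(174.3280026679413))
(np.float64(273.1499810060197), np.float64(232.06191481516538))
(np.float64(272.86379197869934), np.float64(257.05636746833983))
```

View pics/w3.png

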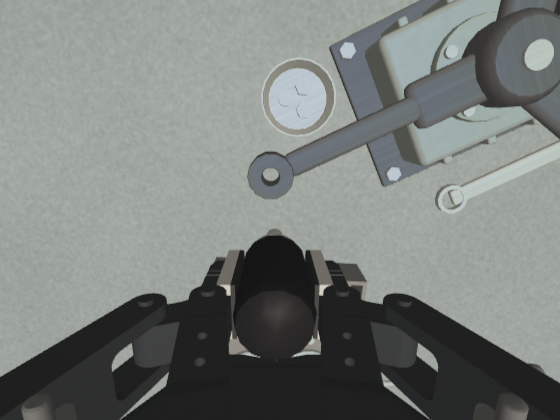

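Run:
```python
import cv2,numpy as np
im=cv2.imread('pics/w3.png');t=cv2.imread('pics/top3.png')
a=cv2.resize(im[150:200,240:300],(480,400),interpolation=cv2.INTER_CUBIC)
b=cv2.resize(im[218:258,255:295],(320,320),interpolation=cv2.INTER_CUBIC)
b=np.clip(b.astype(float)*1.3+30,0,255).astype(np.uint8)
cv2.imwrite('pics/c3.png',np.hstack([a,np.vstack([b,np.zeros((80,320,3),np.uint8)])]))
```

```text
(no output)
```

View pics/c3.png

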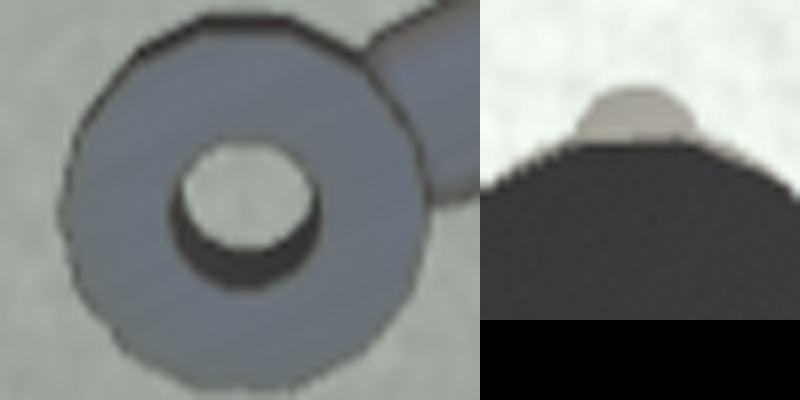

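The crop shows the eye mouth centred at wrist pixel (270.2,176.3) and the shank tip at u=274.2, with its top edge at v≈228.6. This matches the expected in-hand pose to about 0.6 mm.

Run:
```python
from h import *
c=vision.get_calibration('wrist');s=env.state();p=s['position'];print(p)
e=onz(c,270.2,176.3,.112);print('eye',e)
t=onz(c,274.2,232.1,p[2]-.0124-.04);print('tip',t)
x=np.array([.0892,.996,0]);y=np.array([.996,-.0892,0])
for n,d in(('vs tip',e-t),('vs tcp',e-p)):print(n,d[:2],(d@x/.6).round(4),(d@y/.6).round(4))
im=cv2.imread('pics/top3.png');ct=vision.get_calibration('top')
a=cv2.resize(im[240:300,290:350],(480,480),interpolation=cv2.INTER_CUBIC);cv2.imwrite('pics/t3.png',a)
```

```text
[ 0.47773363 -0.11533477  0.20277269]
eye [ 0.47816983 -0.08588466  0.112     ]
tip [ 0.47837471 -0.11539999  0.15037269]
vs tip [-0.00020487  0.02951533] 0.049 -0.0047
vs tcp [0.0004362  0.02945011] 0.049 -0.0037
```

Request:
apply_moves:
  grip: [-1,-1,-1,-1,-1,-1,-1,-1,-1,-1]
  translation:
    - [0.02,-0.0045,0]
    - [0.04,-0.0045,0]
    - [0.049,-0.0045,0]
    - [0.049,-0.0045,0.01]
    - [0.049,-0.0045,0.025]
    - [0.049,-0.0045,0.04]
    - [0.049,-0.0045,0.048]
    - [0.049,-0.0045,0.05]
    - [0.049,-0.0045,0.05]
    - [0.049,-0.0045,0.05]
  twist:
    - [0,0,0]
    - [0,0,0]
    - [0,0,0]
    - [0,0,0]
    - [0,0,0]
    - [0,0,0]
    - [0,0,0]
    - [0,0,0]
    - [0,0,0]
    - [0,0,0]

```text
clock: 7.07
position: [0.4777, -0.0865, 0.1726]
orientation: [-0.0, 0.739, 0.674, -0.0]
force: [-0.2, 0.1, -2.5]
width: 0.0286
gripper_force: 78.9
```

Run:
```python
from h import *
s=env.state();p=s['position'];print(s['clock'],p,s['force'])
c=vision.get_calibration('wrist');im=vision.get_image('wrist')[:,:,::-1]
S=vision.get_image('scene')[:,:,::-1]
print('eye',proj(c,(.4782,-.0859,.112)),'tip',proj(c,p-[0,0,.0524]),onz(c,*proj(c,p-[0,0,.0524]),.112))
a=cv2.resize(im[190:250,235:315],(640,480),interpolation=cv2.INTER_CUBIC);a=np.clip(a*1.3+20.,0,255)
cv2.imwrite('pics/w4.png',a)
```

```text
7.0667 [ 0.4776586  -0.08653155  0.17261747] [-0.20034782  0.12381903 -2.49126062]
eye (np.float64(273.99318464792503), np.float64(227.10322944212837)) tip (np.float64(273.21263835075), np.float64(232.11180653191045)) [ 0.47737092 -0.08928431  0.112     ][ WARN:0@0.712] global loadsave.cpp:1063 imwrite_ Unsupported depth image for selected encoder is fallbacked to CV_8U.
```

View pics/w4.png

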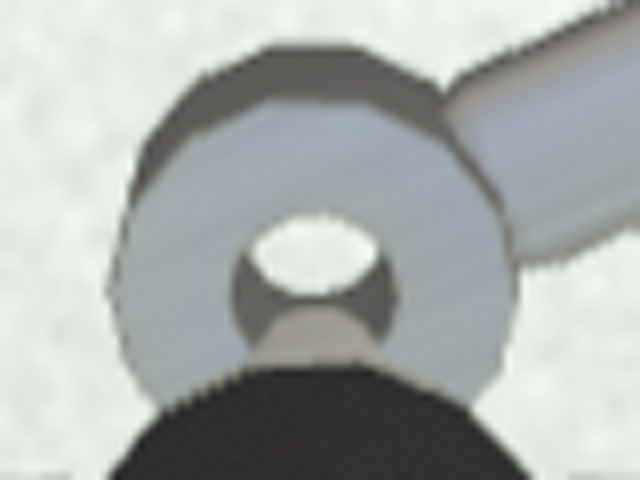

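The hole is centred at wrist pixel ~(273.9,226.6) and the tip at u≈274.2. They are aligned to within 1 mm, so I'll descend slowly with a small correction.

Request:
apply_moves:
  grip: [-1,-1,-1,-1,-1,-1,-1,-1,-1,-1]
  translation:
    - [0.0014,-0.0003,0]
    - [0.0014,-0.0003,0.003]
    - [0.0014,-0.0003,0.008]
    - [0.0014,-0.0003,0.013]
    - [0.0014,-0.0003,0.018]
    - [0.0014,-0.0003,0.023]
    - [0.0014,-0.0003,0.028]
    - [0.0014,-0.0003,0.031]
    - [0.0014,-0.0003,0.033]
    - [0.0014,-0.0003,0.033]
  twist:
    - [0,0,0]
    - [0,0,0]
    - [0,0,0]
    - [0,0,0]
    - [0,0,0]
    - [0,0,0]
    - [0,0,0]
    - [0,0,0]
    - [0,0,0]
    - [0,0,0]

```text
clock: 8.0
position: [0.4774, -0.0853, 0.1526]
orientation: [-0.0, 0.739, 0.674, -0.0]
force: [-0.5, 0.3, -2.0]
width: 0.0284
gripper_force: 78.9
```

Request:
apply_moves:
  grip: [-1,-1,-1,-1,-1,-1,-1,-1,-1,-1]
  translation:
    - [0,0,0.005]
    - [0,0,0.01]
    - [0,0,0.015]
    - [0,0,0.02]
    - [0,0,0.025]
    - [0,0,0.03]
    - [0,0,0.034]
    - [0,0,0.037]
    - [0,0,0.038]
    - [0,0,0.038]
  twist:
    - [0,0,0]
    - [0,0,0]
    - [0,0,0]
    - [0,0,0]
    - [0,0,0]
    - [0,0,0]
    - [0,0,0]
    - [0,0,0]
    - [0,0,0]
    - [0,0,0]

```text
clock: 8.83
position: [0.4775, -0.0853, 0.13]
orientation: [-0.0, 0.739, 0.674, -0.0]
force: [-0.3, 0.4, -1.0]
width: 0.0284
gripper_force: 78.9
```

Request:
apply_moves:
  grip: [-1,-1,-1,-1,-1,-1,-1,-1,-1,-1]
  translation:
    - [0,0,0.001]
    - [0,0,0.002]
    - [0,0,0.003]
    - [0,0,0.004]
    - [0,0,0.005]
    - [0,0,0.006]
    - [0,0,0.007]
    - [0,0,0.008]
    - [0,0,0.008]
    - [0,0,0.008]
  twist:
    - [0,0,0]
    - [0,0,0]
    - [0,0,0]
    - [0,0,0]
    - [0,0,0]
    - [0,0,0]
    - [0,0,0]
    - [0,0,0]
    - [0,0,0]
    - [0,0,0]

```text
clock: 9.67
position: [0.4775, -0.0853, 0.1253]
orientation: [-0.0, 0.739, 0.674, -0.0]
force: [0.8, -0.7, -1.9]
width: 0.0281
gripper_force: 78.9
```

Contact is expected within about 1 mm, so I'll creep down.

Request:
apply_moves:
  grip: [-1,-1,-1,-1,-1,-1,-1,-1,-1,-1]
  translation:
    - [0,0,0.0005]
    - [0,0,0.001]
    - [0,0,0.0013]
    - [0,0,0.0016]
    - [0,0,0.002]
    - [0,0,0.002]
    - [0,0,0.002]
    - [0,0,0.002]
    - [0,0,0.002]
    - [0,0,0.002]
  twist:
    - [0,0,0]
    - [0,0,0]
    - [0,0,0]
    - [0,0,0]
    - [0,0,0]
    - [0,0,0]
    - [0,0,0]
    - [0,0,0]
    - [0,0,0]
    - [0,0,0]

```text
clock: 10.5
position: [0.4775, -0.0853, 0.1244]
orientation: [0.0, 0.739, 0.674, 0.0]
force: [-1.1, -0.1, 5.2]
width: 0.0283
gripper_force: 79.2
```

Request:
apply_moves:
  grip: [-1,-1,-1,-1,-1,-1,-1,-1,-1,-1]
  translation:
    - [0,0,0.0002]
    - [0,0,0.0004]
    - [0,0,0.0004]
    - [0,0,0.0004]
    - [0,0,0.0004]
    - [0,0,0.0004]
    - [0,0,0.0004]
    - [0,0,0.0004]
    - [0,0,0.0004]
    - [0,0,0.0004]
  twist:
    - [0,0,0]
    - [0,0,0]
    - [0,0,0]
    - [0,0,0]
    - [0,0,0]
    - [0,0,0]
    - [0,0,0]
    - [0,0,0]
    - [0,0,0]
    - [0,0,0]

```text
clock: 11.33
position: [0.4775, -0.0853, 0.1244]
orientation: [0.0, 0.739, 0.674, 0.0]
force: [-1.4, 1.3, 7.9]
width: 0.0286
gripper_force: 79.5
```

Run:
```python
from h import *
f=[]
for i in range(10):
    im=vision.get_image('wrist' if i<9 else 'scene')[:,:,::-1];s=env.state();f.append(s['force'])
print(np.round(f,1).tolist(),s['clock'],s['position'])
cv2.imwrite('pics/s5.png',cv2.resize(im[130:220,220:340],(800,600),interpolation=cv2.INTER_CUBIC))
```

```text
[[-1.2, -0.1, 8.7], [-0.9, 0.1, 7.8], [-2.0, 0.8, 8.1], [-1.5, 0.8, 8.3], [-1.4, 0.4, 7.5], [-2.3, 0.5, 8.0], [-1.4, 0.7, 8.1], [-2.0, 0.4, 7.5], [-2.4, 0.2, 8.2], [-1.4, 0.8, 8.4]] 11.8333 [ 0.47754864 -0.08529801  0.12443914]
```

View pics/s5.png

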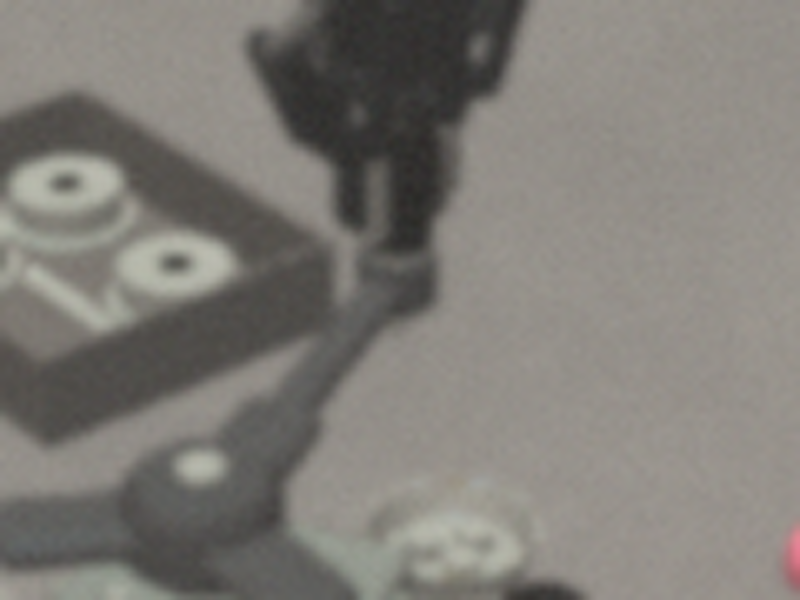

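The picture shows the shoulder sitting flush on the boss. The reading is 8.1 N, plus about 1.5 N of part weight. I'll nudge it slightly and hold for over 3 s.

Request:
apply_moves:
  grip: [-1,-1,-1,-1,-1,-1,-1,-1,-1,-1]
  translation:
    - [0,0,0.0001]
    - [0,0,0.0001]
    - [0,0,0.0001]
    - [0,0,0.0001]
    - [0,0,0.0001]
    - [0,0,0.0001]
    - [0,0,0.0001]
    - [0,0,0.0001]
    - [0,0,0.0001]
    - [0,0,0.0001]
  twist:
    - [0,0,0]
    - [0,0,0]
    - [0,0,0]
    - [0,0,0]
    - [0,0,0]
    - [0,0,0]
    - [0,0,0]
    - [0,0,0]
    - [0,0,0]
    - [0,0,0]

```text
clock: 12.67
position: [0.4775, -0.0853, 0.1244]
orientation: [0.0, 0.739, 0.674, 0.0]
force: [-1.1, 0.6, 8.6]
width: 0.0288
gripper_force: 79.5
```

Request:
apply_moves:
  grip: [-1,-1,-1,-1,-1,-1,-1,-1,-1,-1]
  translation:
    - [0,0,0]
    - [0,0,0]
    - [0,0,0]
    - [0,0,0]
    - [0,0,0]
    - [0,0,0]
    - [0,0,0]
    - [0,0,0]
    - [0,0,0]
    - [0,0,0]
  twist:
    - [0,0,0]
    - [0,0,0]
    - [0,0,0]
    - [0,0,0]
    - [0,0,0]
    - [0,0,0]
    - [0,0,0]
    - [0,0,0]
    - [0,0,0]
    - [0,0,0]

```text
clock: 13.5
position: [0.4775, -0.0853, 0.1244]
orientation: [0.0, 0.739, 0.674, 0.0]
force: [-2.1, 0.8, 8.5]
width: 0.0284
gripper_force: 79.5
```

Request:
apply_moves:
  grip: [-1,-1,-1,-1,-1,-1,-1,-1,-1,-1]
  translation:
    - [0,0,0]
    - [0,0,0]
    - [0,0,0]
    - [0,0,0]
    - [0,0,0]
    - [0,0,0]
    - [0,0,0]
    - [0,0,0]
    - [0,0,0]
    - [0,0,0]
  twist:
    - [0,0,0]
    - [0,0,0]
    - [0,0,0]
    - [0,0,0]
    - [0,0,0]
    - [0,0,0]
    - [0,0,0]
    - [0,0,0]
    - [0,0,0]
    - [0,0,0]

```text
clock: 14.33
position: [0.4776, -0.0853, 0.1244]
orientation: [0.0, 0.739, 0.674, 0.0]
force: [-2.2, 0.0, 8.5]
width: 0.0283
gripper_force: 79.5
```

Request:
apply_moves:
  grip: [-1,-1,-1,-1,-1,-1,-1,-1,-1,-1]
  translation:
    - [0,0,0]
    - [0,0,0]
    - [0,0,0]
    - [0,0,0]
    - [0,0,0]
    - [0,0,0]
    - [0,0,0]
    - [0,0,0]
    - [0,0,0]
    - [0,0,0]
  twist:
    - [0,0,0]
    - [0,0,0]
    - [0,0,0]
    - [0,0,0]
    - [0,0,0]
    - [0,0,0]
    - [0,0,0]
    - [0,0,0]
    - [0,0,0]
    - [0,0,0]

```text
clock: 15.17
position: [0.4775, -0.0853, 0.1244]
orientation: [0.0, 0.739, 0.674, 0.0]
force: [-1.1, 0.1, 8.3]
width: 0.0286
gripper_force: 79.5
```

Request:
apply_moves:
  grip: [-1,-1,-1,-1,-1,-1,-1,-1,-1,-1]
  translation:
    - [0,0,0]
    - [0,0,0]
    - [0,0,0]
    - [0,0,0]
    - [0,0,0]
    - [0,0,0]
    - [0,0,0]
    - [0,0,0]
    - [0,0,0]
    - [0,0,0]
  twist:
    - [0,0,0]
    - [0,0,0]
    - [0,0,0]
    - [0,0,0]
    - [0,0,0]
    - [0,0,0]
    - [0,0,0]
    - [0,0,0]
    - [0,0,0]
    - [0,0,0]

```text
clock: 16.0
position: [0.4775, -0.0853, 0.1244]
orientation: [0.0, 0.739, 0.674, 0.0]
force: [-1.6, 0.1, 9.1]
width: 0.0285
gripper_force: 79.5
```

Request:
apply_moves:
  grip: [-1,-1,-1,-1,-1,-1,-1,-1,-1,-1]
  translation:
    - [0,0,0]
    - [0,0,0]
    - [0,0,0]
    - [0,0,0]
    - [0,0,0]
    - [0,0,0]
    - [0,0,0]
    - [0,0,0]
    - [0,0,0]
    - [0,0,0]
  twist:
    - [0,0,0]
    - [0,0,0]
    - [0,0,0]
    - [0,0,0]
    - [0,0,0]
    - [0,0,0]
    - [0,0,0]
    - [0,0,0]
    - [0,0,0]
    - [0,0,0]

```text
clock: 16.83
position: [0.4775, -0.0853, 0.1244]
orientation: [0.0, 0.739, 0.674, 0.0]
force: [-1.7, 0.6, 8.2]
width: 0.0285
gripper_force: 79.5
```

Steady for over 4 s, with about 10 N at the contact. Handing in.

```bash
python3 -c "
from bench import ticket
print(ticket.sign_off())"
```

```text
the job is handed in; nothing more can be done
None
```

The grip is seated in the empty eye with its shoulder flat on the boss, and I handed the job in with the arm still pressing it down at about 10 N (8–9 N measured plus roughly 1.5 N for the grip's own weight), held steady for over 4 s.

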